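# Chaff tray back onto its presence switch

## Task

The roaster will not start until its chaff tray is back: pick up the steel tray with the red grip and set it down gently in the black dock, lying flat inside the dock's walls so that its end holds the yellow switch lever down, then let go of it. Leave the tray with the black grip where it is.

Things in the scene. Friction and masses are not known exactly. Their poses are not given: they have to be found in the camera images.
- red_tray: The chaff tray: open loose steel tray, 130 mm (x) by 90 mm (y), walls 28 mm high, 0.35 kg. A carrying bar runs along its x above the middle on a thin post at each end; its RED grip is 90 mm long (x), 16 mm wide (y), 18 mm tall, centred, its middle 70 mm above the underside, open gap below. Origin: centre of the underside, z up. Both ends alike: either way round in the dock is right.
- black_tray: A second tray, same size and shape but with a BLACK grip; not wanted, leave it. Origin: centre of the underside.
- dock: Fixed black open-topped dock. Inside its walls 154 mm (x) by 114 mm (y): the tray, long axis along the dock's x, has 12 mm to spare all round. Nest floor 14 mm and wall tops 34 mm above the table. Beyond the +x wall stands a grey switch housing (40 mm wide, 40 mm high, x = 90 to 122 mm). Origin: at table level under the centre of the nest.
- switch_lever (a joint): Yellow hinged switch lever, 12 mm wide, hinged at dock x = 97 mm, y = 0, at nest floor height. It reaches through a gap in the +x wall about 30 to 40 mm into the nest, slanting up, tip 27 mm above the nest floor. Radians: 0 up (free), 0.42 level, about 0.5 with a tray flat on it. Weak spring, about 1 N or less at the tip: the tray's weight holds it down.
Mind the look-alikes: they are no part of the job. Leave any pink or turquoise look-alike of the red_tray alone.

How it is judged:
By the outcome, as a careful person would: the job done as asked, in the order asked, and still so for the second after the job is handed in, with the robot touching nothing.
It also fails if it takes over 42 s, if anything falls off the work surface, if the arm or the gripper's body presses on something with over 40 N, if the wrist force passes 120 N, or if a joint passes its speed limit or range.

## Robot

A 6-joint arm with a two-finger parallel gripper is mounted at the origin on the work surface. World frame = base frame: x ahead of the robot, y to its left, z up, the work surface at z = 0. Lengths are in m, angles in rad, forces in N, time in s.
With the tool pointing down it reaches from about 0.35 to 1 m from the base axis. Payload 7.1 kg.
Tool frame: the origin (TCP) lies on the centre line of the jaws, within the pads' length; the fingertips stand bot.tcp_to_tips ahead of it and the grasp point (between the pads) lies 5 mm behind it (bot.tcp_to_tips is the distance from the TCP to the fingertips, in m); x points along the fingers, z is the direction in which the jaws open and shut, and the axes are right-handed (so a half turn about x gives the same grasp; the last joint's range is limited). The gripper opens to 85 mm and grips with 20 to 120 N. Pads are 22 mm wide; open, the fingers measure 114 mm over their backs; the gripper's body (76 mm by 85 mm) begins 54 mm behind the grasp point. The pads swing forward as they close: fully open they stand 13 mm farther back than shut.
Start: joints at [-1.279, 0.423, 1.63, -0, 1.089, -0.019], TCP at [0.191, -0.595, 0.245] pointing down, gripper open.
Joint ranges: [-3, 3], [-0.9, 2.11], [0.09, 2.58], [-1.31, 4.45], [0.11, 2.69], [-2.54, 2.54]. Speed limits (rad/s): [2.39, 2.39, 3.01, 3.14, 3.14, 3.14].

## Interface

Orientations are given as a unit quaternion [x, y, z, w].
In Python, from workcell import bot gives the robot as it stands.
- The arm moves only by the shell command python3 -m creep 'ROWS' [FORCE]. ROWS is JSON, a list that holds one entry, the list of rows, each a list of 5 numbers: the opening in per cent of the stroke, from 0 (shut) to 100 (fully open), then the shift along the tool's x, y, z in cm, then the turn about the tool's x in rad. In form: [[[claw, tx, ty, tz, roll], ...]]. A call has 1 to 5 rows; each row is the pose to reach, as a shift and turn from the pose measured when the call began, along the tool's axes at that moment; what a row does not reach only later rows make up. A row lasts 1/12 s, in which the tool goes at most 41.7 mm and 7.16 degrees, less where a joint would pass 70% of its speed; a pose out of reach is approached as far as the arm can. A call with a gripper value outside its range is refused whole. The fingers move at their own pace and stop on an object; FORCE is the grip in N (left out, the last holds). Time passes only in rows, so rows that repeat a pose let the fingers close. It gives the time, the measured TCP pose, the force and the opening at its end, in the units of the state.
- bot.observe(): the state, without advancing time (a new reading comes with each control period).
- bot.camera(name): name is "scene" or "side" or "wrist"; returns the picture (480x640x3 uint8, blue, green, red); there is no depth.
- bot.camera_info(name): a dict with "K" (3x3 intrinsics, pixels), "k1" (the pictures are not rectified: a ray, as slopes to the right and down, at radius r is drawn at 1 + k1 r^2 times it, then the intrinsics apply), "rvec" (rotation vector, rad) and "tvec" (3), from world to camera coordinates, as OpenCV has them; the wrist camera has in their place "hand_eye" (4x4, takes a point from camera to tool coordinates, whose origin is the TCP and whose axes are the tool frame's). Camera axes: x right, y down, z forward; pixel columns grow to the right and rows downward; lengths in m; the calibration is good to about 2 mm. A picture is of the moment at which its call begins: read the wrist's pose just before it. camera_info takes no time and is no camera call.
- bot.hand_in(): hands the job in, once; it reports no verdict.
The state is a dict: "t": time; "q": joint angles; "qd": joint speeds; "joint_torque": joint torques, N m; "eef_pos": TCP position; "tool_rot": TCP orientation; "contact_force": force on the tool from outside, world axes, zero at the start; "moment": the same for the moment, N m; "gripper_width": finger opening in m.
Only numpy, scipy, OpenCV 4.12 (cv2) and the standard library are available. Lean on these libraries where they do the work, as an engineer would, in place of code of your own. Each camera call takes 0.05 s, during which the arm holds its last target. There are 200 camera calls.

## Working session

There is one attempt and no reset: what is moved stays moved. The work goes in short steps, Python scripts to look and compute and a shell command to move; the robot and the scene stay as the last step left them, time stands still between calls to the robot, and variables do not carry over. Pictures are saved under pics/ and viewed, about 8 in all and at most 12, crops included, and the job is handed in when it is done.

```bash
mkdir -p pics; ls; python3 - <<'E'
from workcell import bot
import cv2,numpy as np
print(bot.observe()); print(bot.tcp_to_tips)
for n in("scene","side","wrist"):
    im=bot.camera(n); cv2.imwrite(f"pics/{n}0.png",im); print(n,bot.camera_info(n))
a=cv2.imread("pics/scene0.png");b=cv2.imread("pics/side0.png")
cv2.imwrite("pics/both0.png",cv2.resize(np.vstack([a,b]),(800,1200))[:, :])
E
```

```text
pics
{'t': 0.0, 'q': array([-1.27900068e+00,  4.23863033e-01,  1.63073313e+00,  3.67965254e-05,
        1.08858259e+00, -1.90106505e-02]), 'qd': array([-0.00151426,  0.00168345,  0.00121932, -0.00103364, -0.00091425,
        0.00210147]), 'joint_torque': array([ 7.23819958e-04, -5.57380271e+01, -2.81740969e+01,  5.66084634e-05,
        7.27090199e-03, -3.03140553e-05]), 'eef_pos': array([ 0.19101141, -0.59452268,  0.24451487]), 'tool_rot': array([ 0.41693826,  0.57179986, -0.41624205,  0.57092027]), 'contact_force': array([-0.16654372, -0.08427592, -0.3870099 ]), 'moment': array([-0.00220047, -0.01096299, -0.01231037]), 'gripper_width': 0.08507447345066708}
0.014
scene {'K': array([[438.0882878 ,   0.        , 322.65328858],
       [  0.        , 438.0882878 , 237.07200202],
       [  0.        ,   0.        ,   1.        ]]), 'k1': -0.042127557126118084, 'rvec': array([ 1.4094443 ,  1.86595432, -1.06326035]), 'tvec': array([ 0.14546371, -0.21768505,  1.32027918])}
side {'K': array([[469.05128529,   0.        , 318.76665522],
       [  0.        , 469.05128529, 245.88043351],
       [  0.        ,   0.        ,   1.        ]]), 'k1': -0.08106124265377468, 'rvec': array([ 2.39584798, -0.15621751,  0.07709392]), 'tvec': array([-0.52602038,  0.07881271,  0.84267685])}
wrist {'K': array([[351.85198341,   0.        , 311.74137085],
       [  0.        , 351.85198341, 237.37698159],
       [  0.        ,   0.        ,   1.        ]]), 'k1': 0.019465045195340473, 'hand_eye': array([[ 1.56082362e-04, -3.00099051e-01,  9.53908033e-01,
        -1.28992019e-01],
       [ 1.56105913e-04, -9.53908026e-01, -3.00099074e-01,
         7.70486415e-02],
       [ 9.99999976e-01,  1.95750856e-04, -1.02040981e-04,
         1.55728038e-03],
       [ 0.00000000e+00,  0.00000000e+00,  0.00000000e+00,
         1.00000000e+00]])}
```

View pics/scene0.png

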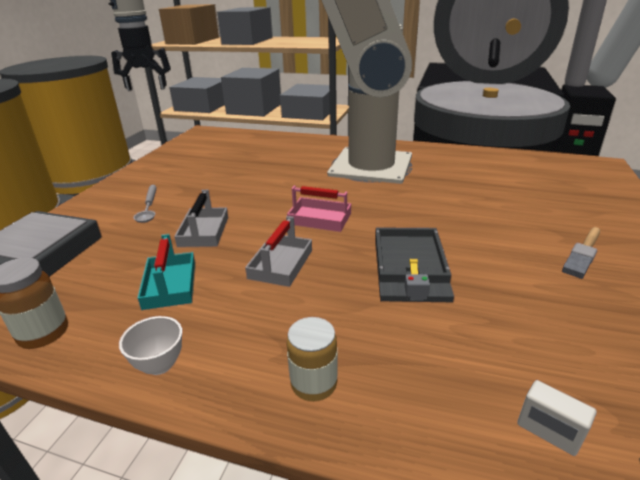

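View pics/side0.png

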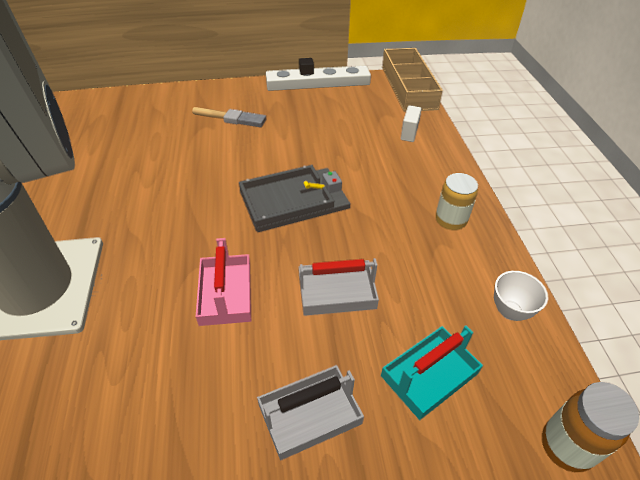

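The scene and side views show three red grips:
- The steel tray, at scene (280,250) and side (338,285).
- A pink look-alike, at scene (320,208) and side (222,285).
- A turquoise look-alike, at scene (168,275) and side (432,370).

The black-gripped steel tray is at side (310,405). The dock is at scene (413,262) and side (293,195), with the yellow lever at side (315,185). The steel-bodied tray with the red grip fits the description. I'll confirm that in a crop and measure it.

```bash
cat > h.py <<'E'
import cv2,numpy as np
from workcell import bot
from scipy.spatial.transform import Rotation as R
def cam(n,st=None):
    c=bot.camera_info(n)
    if n=="wrist":
        T=np.eye(4);T[:3,:3]=R.from_quat(st['tool_rot']).as_matrix();T[:3,3]=st['eef_pos'];T=T@c['hand_eye']
        Rm=T[:3,:3];o=T[:3,3]
    else:
        Rm=cv2.Rodrigues(c['rvec'])[0].T;o=-Rm@c['tvec']
    return c['K'],c['k1'],Rm,o
def rays(C,px):
    K,k,Rm,o=C
    u=cv2.undistortPoints(np.array(px,float).reshape(-1,1,2),K,np.array([k,0,0,0.])).reshape(-1,2)
    d=np.c_[u,np.ones(len(u))]@Rm.T
    return o,d/np.linalg.norm(d,axis=1)[:,None]
def plane(C,px,z):
    o,d=rays(C,px);return o+d*((z-o[2])/d[:,2])[:,None]
def tri(C1,p1,C2,p2):
    o1,d1=rays(C1,p1);o2,d2=rays(C2,p2);out=[]
    for a,b in zip(d1,d2):
        s=np.linalg.lstsq(np.c_[a,-b],o2-o1,rcond=None)[0]
        P,Q=o1+s[0]*a,o2+s[1]*b;out.append(np.r_[(P+Q)/2,np.linalg.norm(P-Q)])
    return np.array(out)
def project(C,P):
    K,k,Rm,o=C
    return cv2.projectPoints(np.array(P,float),cv2.Rodrigues(Rm.T)[0],-Rm.T@o,K,np.array([k,0,0,0.]))[0].reshape(-1,2)
def blobs(im,kind):
    h=cv2.cvtColor(im,cv2.COLOR_BGR2HSV);H,S,V=cv2.split(h)
    m={'red':((H<6)|(H>174))&(S>190)&(V>60),'yel':(H>22)&(H<34)&(S>170)&(V>120)}[kind].astype(np.uint8)
    out=[]
    for c in cv2.findContours(m,0,1)[0]:
        if cv2.contourArea(c)>12:
            r=cv2.minAreaRect(c);b=cv2.boxPoints(r);e=[np.linalg.norm(b[1]-b[0]),np.linalg.norm(b[2]-b[1])]
            ends=[(b[0]+b[1])/2,(b[2]+b[3])/2] if e[0]<e[1] else [(b[1]+b[2])/2,(b[3]+b[0])/2]
            out.append((cv2.contourArea(c),r[0],ends))
    return out
E
python3 - <<'E'
from h import *
np.set_printoptions(precision=4,suppress=True)
I={n:cv2.imread(f"pics/{n}0.png") for n in("scene","side")}
for n in I:
  for k in('red','yel'):
    for b in blobs(I[n],k):
      if b[0]<4000: print(n,k,b[0],np.round(b[1],1),np.round(b[2],1).tolist())
a=cv2.resize(I['side'][150:330,190:390],None,fx=2,fy=2,interpolation=2)
a=cv2.resize(I['side'][150:330,225:395],(567,600),interpolation=2)[:, :400]
x=cv2.resize(I['side'][160:320,230:390],(400,400),interpolation=2)
y=cv2.resize(I['scene'][190:310,240:460],(733,400),interpolation=2)[:, :]
cv2.imwrite('pics/c1.png',np.hstack([x,cv2.resize(y,(400,218),interpolation=3) if 0 else x*0]))
z=np.zeros((600,800,3),np.uint8);z[:320,:320]=cv2.resize(x,(320,320));z[:,:]=0
z[:300,:300]=cv2.resize(I['side'][160:320,230:390],(300,300),interpolation=2)
s=cv2.resize(I['scene'][200:310,240:460],(600,300),interpolation=2);z[300:,:600]=s
cv2.imwrite('pics/c1.png',z)
E
```

```text
scene red 201.0 [161.5 253.4] [[164.10000610351562, 239.60000610351562], [159.0, 267.20001220703125]]
scene red 210.0 [278.3 233.2] [[287.3999938964844, 221.5], [269.20001220703125, 244.8000030517578]]
scene red 222.5 [318.7 191.7] [[301.20001220703125, 189.60000610351562], [336.29998779296875, 193.8000030517578]]
scene red 33.5 [588.5 133.5] [[593.0, 133.5], [584.0, 133.5]]
scene red 34.5 [573.5 132.5] [[578.0, 132.5], [569.0, 132.5]]
scene yel 63.5 [413.5 266. ] [[412.8999938964844, 259.70001220703125], [414.0, 272.29998779296875]]
scene yel 113.0 [301.5  63. ] [[301.5, 55.0], [301.5, 71.0]]
scene yel 72.5 [264.4  60. ] [[263.79998779296875, 53.599998474121094], [265.0, 66.4000015258789]]
scene yel 100.5 [340.8  61.6] [[339.8999938964844, 51.0], [341.6000061035156, 72.19999694824219]]
scene yel 265.0 [298.9  17. ] [[298.0, -0.20000000298023224], [299.79998779296875, 34.20000076293945]]
scene yel 28.5 [259.5   2.5] [[264.0, 2.5], [255.0, 2.5]]
side red 585.5 [438.2 352.6] [[460.6000061035156, 336.20001220703125], [415.79998779296875, 369.0]]
side red 530.0 [338.2 266.4] [[364.1000061035156, 264.20001220703125], [312.3999938964844, 268.6000061035156]]
side red 334.0 [219.3 268.9] [[220.3000030517578, 246.89999389648438], [218.3000030517578, 290.79998779296875]]
side yel 70.0 [313.3 185.3] [[303.70001220703125, 183.60000610351562], [322.79998779296875, 187.10000610351562]]
```

View pics/c1.png

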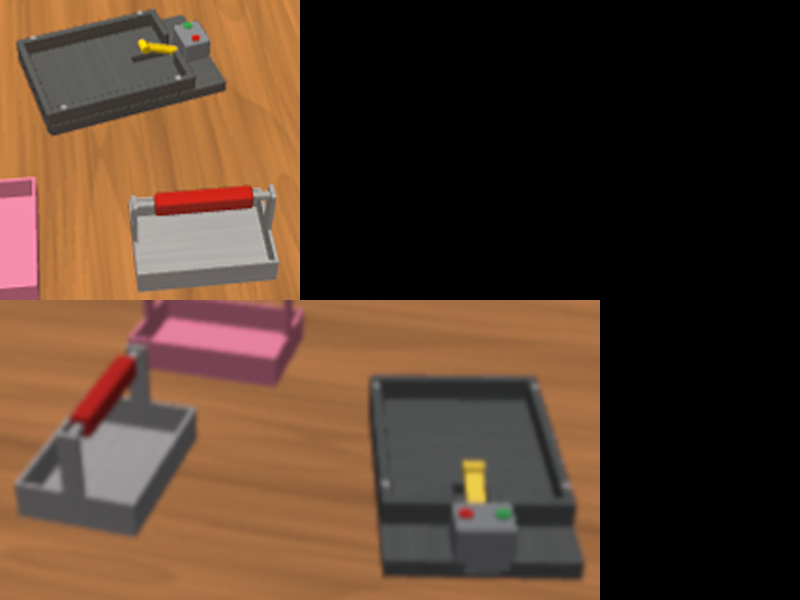

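View pics/wrist0.png

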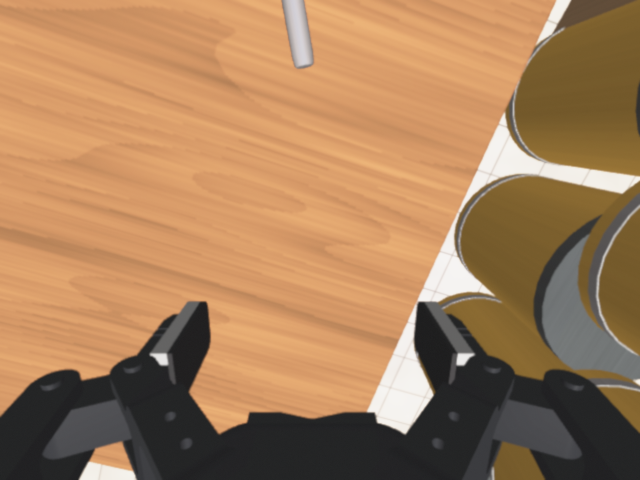

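The crop confirms it: the tray at side (338,287) has a grey steel body and a red grip, while its neighbour is pink. The dock shows light dots at its wall corners, which I'll triangulate along with the grip ends.

```bash
python3 - <<'E'
from h import *
np.set_printoptions(precision=4,suppress=True)
S=cam('scene');D=cam('side')
g=tri(S,[(287.4,221.5),(269.2,244.8),(278.3,233.2)],D,[(312.4,268.6),(364.1,264.2),(338.2,266.4)])
print('grip',g,'len',np.linalg.norm(g[0,:3]-g[1,:3]),'yaw',np.arctan2(*(g[1]-g[0])[[1,0]]))
# refine dots: brightest centroid nearby
def ref(im,p):
    x,y=np.round(p).astype(int);w=cv2.cvtColor(im,6)[y-3:y+4,x-3:x+4].astype(float);w=np.clip(w-np.percentile(w,75),0,None)
    yy,xx=np.mgrid[-3:4,-3:4];return np.array([x+(w*xx).sum()/w.sum(),y+(w*yy).sum()/w.sum()])
s=[(435.4,231.2),(377.9,231.2),(381.5,267.5),(447.5,268.2)];d=[(248.1,180.3),(263.6,217.1),(324.9,201.1),(311.6,166.9)]
k=tri(S,s,D,d);print('dots',k,np.linalg.norm(k-np.roll(k,-1,0),axis=1),k.mean(0))
rs=[ref(cv2.imread('pics/scene0.png'),p) for p in s];rd=[ref(cv2.imread('pics/side0.png'),p) for p in d]
print(np.round(rs,1).tolist(),np.round(rd,1).tolist());k=tri(S,rs,D,rd);print('dots',k,k.mean(0))
print('dir',[np.arctan2(*(k[b]-k[a])[[1,0]]) for a,b in((0,3),(1,2))])
print('lever',tri(S,[(412.9,259.7),(414,272.3)],D,[(303.7,183.6),(322.8,187.1)]))
st=bot.observe();print(R.from_quat(st['tool_rot']).as_matrix())
E
```

```text
grip [[ 0.5082 -0.0739  0.073   0.0028]
 [ 0.5973 -0.076   0.0727  0.0009]
 [ 0.5529 -0.0751  0.0722  0.0005]] len 0.08906236514399447 yaw -0.023326879702367055
dots [[0.4068 0.2172 0.0351 0.0007]
 [0.4338 0.1005 0.0337 0.    ]
 [0.5612 0.1313 0.0341 0.0009]
 [0.5459 0.2465 0.039  0.0076]] [0.1198 0.1312 0.1165 0.1424] [0.4869 0.1739 0.0355 0.0023]
[[437.3, 230.4], [376.7, 230.1], [381.0, 266.8], [449.3, 268.0]] [[247.2, 179.2], [263.5, 216.5], [324.5, 201.0], [314.0, 165.1]]
dots [[0.4049 0.2206 0.0362 0.0015]
 [0.434  0.0984 0.0367 0.0011]
 [0.5603 0.1304 0.0351 0.0014]
 [0.5511 0.2488 0.0427 0.0095]] [0.4876 0.1745 0.0377 0.0034]
dir [np.float64(0.19067008195431448), np.float64(0.2483628830529314)]
lever [[0.5244 0.1855 0.0377 0.0037]
 [0.562  0.1879 0.0296 0.0097]]
[[-0.0003  0.9521  0.3058]
 [ 0.0012  0.3058 -0.9521]
 [-1.      0.     -0.0012]]
```

The measurements agree with the text:
- **Grip:** centre (0.553,-0.075,0.072), length 89 mm (nominal 90), yaw -0.023. The tray is flat on the table.
- **Dock:** centre about (0.486,0.174), wall tops about 35 mm, yaw about 0.23. One corner is poor.

I'll go over the dock first to refine it with the empty wrist camera.

```bash
python3 -m creep '[[[100,-1,13,-15,0],[100,-1,13,-15,0],[100,-1,13,-15,0],[100,-1,13,-15,0],[100,-1,13,-15,0]]]'
python3 -m creep '[[[100,-1,13,-15,0],[100,-1,13,-15,0],[100,-1,13,-15,0],[100,-1,13,-15,0],[100,-1,13,-15,0]]]'
python3 -m creep '[[[100,-2,13,-15,0],[100,-2,13,-15,0],[100,-2,13,-15,0],[100,-2,13,-15,0],[100,-2,13,-15,0]]]'
```

```text
t: 0.57
eef_pos: [0.2692, -0.4092, 0.2546]
tool_rot: [0.417, 0.572, -0.416, 0.571]
contact_force: [0.9, -0.3, -0.2]
gripper_width: 0.086
t: 0.98
eef_pos: [0.3472, -0.2243, 0.2651]
tool_rot: [0.417, 0.572, -0.416, 0.571]
contact_force: [-0.3, -1.1, -0.9]
gripper_width: 0.0857
t: 1.4
eef_pos: [0.4256, -0.0393, 0.286]
tool_rot: [0.417, 0.572, -0.416, 0.571]
contact_force: [0.8, -1.6, -1.1]
gripper_width: 0.0857
```

```bash
python3 -m creep '[[[100,0,14,-14,0],[100,0,14,-14,0],[100,0,14,-14,0],[100,0,14,-14,0],[100,0,14,-14,0]]]'
python3 -m creep '[[[100,-1,3,-3,0.08],[100,-1,3,-3,0.08],[100,-1,3,-3,0.08],[100,-1,3,-3,0.08]]]'
python3 - <<'E'
from h import *
import pickle
st=bot.observe();cv2.imwrite('pics/w1.png',bot.camera('wrist'));pickle.dump(st,open('w1.pkl','wb'));print(st['eef_pos'],st['q'])
E
```

```text
t: 1.82
eef_pos: [0.5167, 0.1397, 0.2865]
tool_rot: [0.417, 0.572, -0.415, 0.571]
contact_force: [0.8, 0.5, -0.2]
gripper_width: 0.0856
t: 2.15
eef_pos: [0.5354, 0.1773, 0.296]
tool_rot: [0.439, 0.556, -0.438, 0.554]
contact_force: [-0.3, 0.1, -0.5]
gripper_width: 0.0858
[0.53540759 0.17725115 0.29599686] [0.29719371 0.27763493 1.71914079 0.00303438 1.14494368 1.63247678]
```

View pics/w1.png

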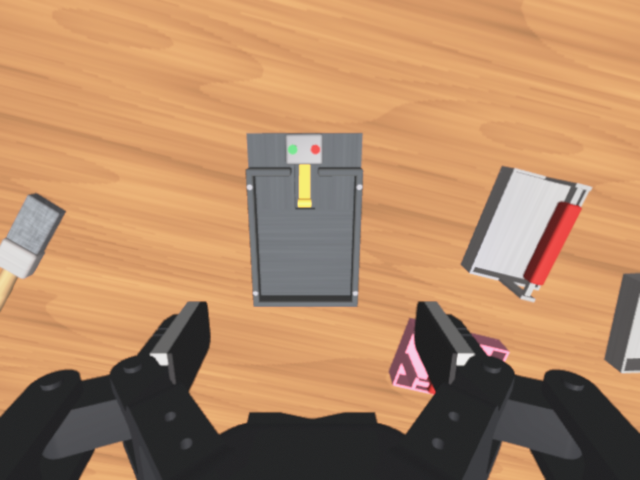

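The wrist view shows the dock nearly square in the picture: wall dots near (250,187), (360,187), (256,294) and (355,293), lever (305,187), housing (304,149). The red steel tray is at right, (530,230), and the pink one at (440,350).

```bash
python3 - <<'E'
from h import *
import pickle
np.set_printoptions(precision=4,suppress=True)
st=pickle.load(open('w1.pkl','rb'));W=cam('wrist',st);im=cv2.imread('pics/w1.png')
g=cv2.cvtColor(im,6)
def ref(p):
    x,y=p;w=g[y-4:y+5,x-4:x+5].astype(float);w=np.clip(w-150,0,None)
    w[:, :]*=1;yy,xx=np.mgrid[-4:5,-4:5];return [x+(w*xx).sum()/w.sum(),y+(w*yy).sum()/w.sum()]
d=np.array([ref(p) for p in[(250,187),(360,187),(256,294),(355,293)]]);P=plane(W,d,.034);print(d,P)
yaw=np.mean([np.arctan2(*(P[a]-P[b])[[1,0]]) for a,b in((0,2),(1,3))]);print('yaw',yaw,np.linalg.norm(P[0]-P[1]),np.linalg.norm(P[2]-P[3]),np.linalg.norm(P[0]-P[2]))
# two-view height of the dots against scene/side
S=cam('scene');D=cam('side')
print(tri(W,d[[0,1,2,3]],D,[(314,165.1),(324.5,201.),(247.2,179.2),(263.5,216.5)]))
u=np.array([np.cos(yaw),np.sin(yaw)]);v=np.array([-u[1],u[0]]);c=P.mean(0)[:2]
def loc(px,z): q=plane(W,px,z)[:,:2]-c; return np.c_[q@u,q@v]
print('c',c,'dots loc',loc(d,.034).tolist())
# intensity profile along the columns (x) and rows (y)
print('col275',list(zip(range(160,182),g[160:182,275])));print('col305low',list(zip(range(288,310),g[288:310,300])))
print('row240 L',list(zip(range(244,264),g[240,244:264])),'R',list(zip(range(348,368),g[240,348:368])))
for n,px,z in(('wall +x inner/outer top',[(275,168),(275,176)],.034),('wall -x',[(300,296),(300,305)],.034),('tip',[(305,206)],.04),('housing top corners',[(287,135),(322,135),(287,163),(322,163)],.04)):print(n,loc(px,z).tolist())
E
python3 - <<'E'
import cv2
im=cv2.imread('pics/w1.png')[120:320,220:390];cv2.imwrite('pics/c2.png',cv2.resize(im,(510,600),interpolation=2))
E
```

```text
[[249.0187 186.7777]
 [359.8808 186.8212]
 [254.7989 292.9427]
 [355.5983 293.0417]] [[0.5321 0.2475 0.034 ]
 [0.5608 0.1274 0.034 ]
 [0.4052 0.2171 0.034 ]
 [0.4339 0.097  0.034 ]]
yaw 0.23523388493558714 0.12346534787069366 0.12347761406150502 0.13047906504492313
[[0.5437 0.2427 0.0465 0.0187]
 [0.5605 0.1282 0.0376 0.0017]
 [0.406  0.2172 0.0373 0.0018]
 [0.4345 0.098  0.0372 0.0017]]
c [0.483  0.1723] dots loc [[0.0652752754077329, 0.061732662430549874], [0.06520017663801063, -0.06173266260043276], [-0.0652037894929425, 0.06173879778859316], [-0.06527166255280102, -0.061738797618710296]]
col275 [(160, np.uint8(126)), (161, np.uint8(126)), (162, np.uint8(126)), (163, np.uint8(126)), (164, np.uint8(126)), (165, np.uint8(123)), (166, np.uint8(112)), (167, np.uint8(84)), (168, np.uint8(74)), (169, np.uint8(94)), (170, np.uint8(110)), (171, np.uint8(118)), (172, np.uint8(121)), (173, np.uint8(122)), (174, np.uint8(119)), (175, np.uint8(114)), (176, np.uint8(112)), (177, np.uint8(122)), (178, np.uint8(125)), (179, np.uint8(124)), (180, np.uint8(125)), (181, np.uint8(124))]
col305low [(
[... 1130 characters left out ...]
uint8(122)), (358, np.uint8(121)), (359, np.uint8(119)), (360, np.uint8(131)), (361, np.uint8(153)), (362, np.uint8(164)), (363, np.uint8(166)), (364, np.uint8(167)), (365, np.uint8(169)), (366, np.uint8(169)), (367, np.uint8(170))]
wall +x inner/outer top [[0.0859148717116222, 0.03211840189309713], [0.07721020980004503, 0.03240503483763491]]
wall -x [[-0.06934482594767552, 0.006398445368967821], [-0.08167048673984666, 0.0065294288294934655]]
tip [[0.04477589028328455, -0.0006205694575490017]]
housing top corners [[0.12070305762967722, 0.01775854142374447], [0.12068363724964228, -0.018966161458902623], [0.09187959697311432, 0.018410571336488053], [0.09186594267645434, -0.019203084487485853]]
```

View pics/c2.png

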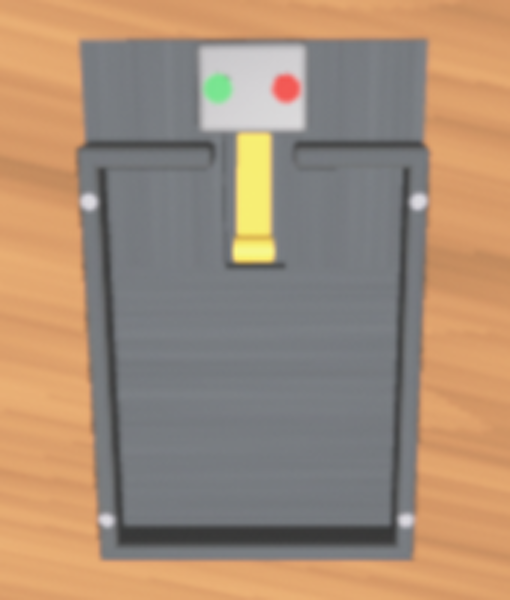

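The dock is confirmed: centre (0.483,0.172), yaw 0.235, inner +x wall at 77 mm, housing at 92 to 121 mm. All match the text. Now over the red steel tray.

```bash
python3 -m creep '[[[100,0,-4,25,0.25],[100,0,-4,25,0.25],[100,0,-4,25,0.25],[100,0,-4,25,0.25],[100,0,-4,25,0.25]]]'
python3 -m creep '[[[100,2,0,5,0],[100,2,0,5,0],[100,2,0,5,0]]]'
python3 - <<'E'
from h import *
np.set_printoptions(precision=4,suppress=True)
st=bot.observe();W=cam('wrist',st);im=bot.camera('wrist');cv2.imwrite('pics/w2.png',im)
M=R.from_quat(st['tool_rot']).as_matrix();print(st['eef_pos'],M)
D=cam('side');S=cam('scene')
for b in blobs(im,'red'):
  if b[0]<150: continue
  e=plane(W,[b[1],*b[2]],.074);yaw=np.arctan2(*(e[1]-e[2])[[1,0]])
  print(b[0],np.round(b[1]),e[0],yaw,np.linalg.norm(e[1]-e[2]))
  print(tri(W,[b[1]],D,[(338.2,266.4)]),tri(W,[b[1]],S,[(278.3,233.2)]))
  t=np.r_[e[0][:2],.070]-st['eef_pos'];print('to grasp, tool cm',M.T@t*100)
E
```

```text
t: 2.62
eef_pos: [0.5491, -0.0335, 0.2955]
tool_rot: [0.505, 0.497, -0.504, 0.494]
contact_force: [1.4, 0.4, 0.9]
gripper_width: 0.0855
t: 2.87
eef_pos: [0.5457, -0.0877, 0.2739]
tool_rot: [-0.505, -0.496, 0.507, -0.492]
contact_force: [-0.6, 0.5, 0.3]
gripper_width: 0.0852
[ 0.5457 -0.0877  0.2739] [[-0.005   0.9997 -0.0234]
 [ 0.0021 -0.0234 -0.9997]
 [-1.     -0.0051 -0.002 ]]
```

View pics/w2.png

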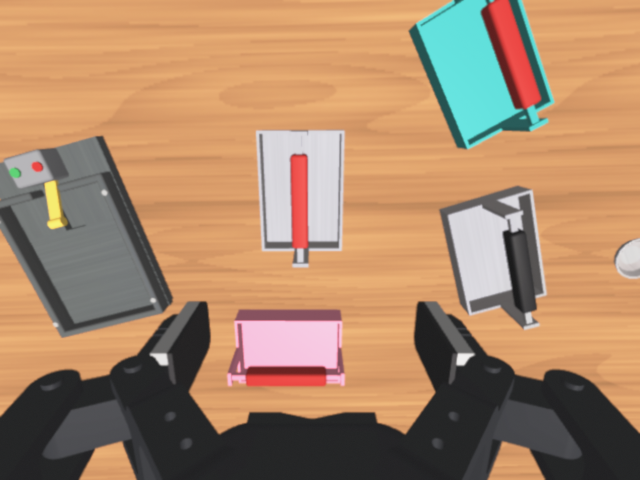

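The wrist picture shows the steel tray with the red grip at (300,200), upright in the image. The dock is at left (80,240), pink at (290,345), turquoise at (490,70) and black-gripped at (500,255). My red mask was too strict for this lighting, so I'll loosen it.

```bash
sed -i "s/(S>190)/(S>150)/" h.py; python3 - <<'E'
from h import *
np.set_printoptions(precision=4,suppress=True)
st=bot.observe();W=cam('wrist',st);im=cv2.imread('pics/w2.png')
M=R.from_quat(st['tool_rot']).as_matrix()
D=cam('side');S=cam('scene')
for b in blobs(im,'red'):
  if b[0]<600: continue
  e=plane(W,[b[1],*b[2]],.077);yaw=np.arctan2(*(e[1]-e[2])[[1,0]])
  print(b[0],np.round(b[1]),e[0],yaw,np.linalg.norm(e[1]-e[2]))
  print(tri(W,[b[1]],D,[(338.2,266.4)]),tri(W,[b[1]],S,[(278.3,233.2)]))
  t=np.r_[e[0][:2],.065]-st['eef_pos'];print('to grasp, tool cm',M.T@t*100)
E
```

```text
1323.5 [286. 376.] [ 0.3588 -0.0534  0.077 ] -1.5920368190892547 0.08770000269966505
[[ 0.5068 -0.1107  0.1938  0.1166]] [[ 0.3963 -0.0898  0.0346  0.1341]]
to grasp, tool cm [ 21.0459 -18.7411  -2.776 ]
1263.5 [299. 201.] [ 0.5565 -0.0749  0.077 ] -0.021899305179119317 0.08831371370868582
[[ 0.5542 -0.0742  0.07    0.0019]] [[ 0.5556 -0.0743  0.0739  0.0011]]
to grasp, tool cm [20.9624  1.0736 -1.0715]
2847.0 [511.  54.] [ 0.6758 -0.2539  0.077 ] 0.4795493817913699 0.08968436579112289
[[ 0.5918 -0.181   0.2095  0.1246]] [[ 0.6469 -0.1122  0.1681  0.1719]]
to grasp, tool cm [20.8657 13.4027 16.556 ]
```

Three estimates of the grip centre agree within about 3 mm: (0.555,-0.075,0.072). Going down in two stages.

```bash
python3 -m creep '[[[100,4,1,-1.1,0],[100,8,1,-1.1,0],[100,12,1,-1.1,0],[100,14,1,-1.1,0],[100,14,1,-1.1,0]]]' 40
python3 - <<'E'
from h import *
st=bot.observe();M=R.from_quat(st['tool_rot']).as_matrix()
print(st['eef_pos'],M.T@(np.array([.555,-.0755,.065])-st['eef_pos'])*100,M[:,0])
E
```

```text
t: 3.33
eef_pos: [0.5524, -0.0735, 0.1305]
tool_rot: [-0.503, -0.499, 0.507, -0.49]
contact_force: [0.1, -0.1, -0.2]
gripper_width: 0.0856
[ 0.55237505 -0.07345122  0.13054415] [6.54972139 0.34860607 0.2255098 ] [-0.01237776  0.00430228 -0.99991414]
```

```bash
python3 -m creep '[[[100,2,0.3,0.2,0],[100,4,0.3,0.2,0],[100,6,0.3,0.2,0],[100,6.5,0.3,0.2,0],[100,6.5,0.3,0.2,0]]]' 40
python3 -m creep '[[[0,0,0,0,0],[0,0,0,0,0],[0,0,0,0,0],[0,0,0,0,0],[0,0,0,0,0]]]' 40
python3 -m creep '[[[0,0,0,0,0],[0,0,0,0,0],[0,0,0,0,0]]]' 40
python3 -m creep '[[[0,-0.5,0,0,0],[0,-1,0,0,0],[0,-1,0,0,0],[0,-1,0,0,0]]]' 40
python3 -c "from workcell import bot;s=bot.observe();print(s['contact_force'],s['moment'],s['eef_pos'],s['gripper_width'])"
```

```text
t: 3.75
eef_pos: [0.5544, -0.0748, 0.0659]
tool_rot: [-0.503, -0.499, 0.508, -0.49]
contact_force: [-0.3, -0.4, -0.4]
gripper_width: 0.0857
t: 4.17
eef_pos: [0.5549, -0.0749, 0.0667]
tool_rot: [-0.503, -0.499, 0.507, -0.491]
contact_force: [0.2, -0.6, 0.2]
gripper_width: 0.0253
t: 4.42
eef_pos: [0.5548, -0.075, 0.0668]
tool_rot: [-0.503, -0.499, 0.507, -0.491]
contact_force: [-0.2, -0.5, 1.3]
gripper_width: 0.0157
t: 4.75
eef_pos: [0.5551, -0.075, 0.0771]
tool_rot: [-0.503, -0.498, 0.507, -0.491]
contact_force: [-0.1, 0.1, -4.9]
gripper_width: 0.0153
[-0.11442979  0.14697832 -4.9008756 ] [-0.00679271 -0.03893375 -0.00449189] [ 0.55510677 -0.07501651  0.07706844] 0.015278271269785083
```

The grip holds: width 15.3 mm and a 4.9 N load. Lifting.

```bash
python3 -m creep '[[[0,-3,0,0,0],[0,-6,0,0,0],[0,-9,0,0,0],[0,-10,0,0,0],[0,-10,0,0,0]]]' 60
python3 - <<'E'
from h import *
st=bot.observe();M=R.from_quat(st['tool_rot']).as_matrix()
print(st['eef_pos'],st['gripper_width'],'axes',M.round(3),M.T@(np.array([.483,.1723,st['eef_pos'][2]])-st['eef_pos'])*100,'roll',np.arctan2(M[1,1],M[0,1])-.235)
E
```

```text
t: 5.17
eef_pos: [0.558, -0.0757, 0.1795]
tool_rot: [-0.505, -0.497, 0.506, -0.492]
contact_force: [0.8, -0.4, -3.9]
gripper_width: 0.0151
[ 0.55797306 -0.07566666  0.17954143] 0.015117427086405753 axes [[-0.006  1.    -0.021]
 [ 0.003 -0.021 -1.   ]
 [-1.    -0.006 -0.003]] [  0.12760103  -8.02706631 -24.62994432] roll -0.2564411465755906
```

```bash
python3 -m creep '[[[0,0,-1,-3,-0.05],[0,0,-2.5,-7,-0.1],[0,0,-4,-11,-0.15],[0,0,-5,-15,-0.2],[0,0,-6,-18,-0.25]]]' 60
python3 - <<'E'
from h import *
st=bot.observe();M=R.from_quat(st['tool_rot']).as_matrix()
print(st['eef_pos'],st['gripper_width'],'axes',M.round(3),M.T@(np.array([.483,.1723,.17])-st['eef_pos'])*100,'roll',np.arctan2(M[1,1],M[0,1])-.235)
E
```

```text
t: 5.58
eef_pos: [0.4996, 0.1075, 0.1784]
tool_rot: [0.438, 0.557, -0.44, 0.551]
contact_force: [0.4, 0.5, -5.0]
gripper_width: 0.015
[0.49960127 0.10748458 0.17836173] 0.014987040552294887 axes [[-0.009  0.973  0.229]
 [ 0.003  0.229 -0.973]
 [-1.    -0.008 -0.005]] [ 0.87201    -0.12582093 -6.68500997] roll -0.004089577081262008
```

```bash
python3 -m creep '[[[0,0.4,-0.1,-3.5,0],[0,0.9,-0.1,-6,0],[0,0.9,-0.1,-6.7,0],[0,0.9,-0.1,-6.7,0],[0,0.9,-0.1,-6.7,0]]]' 60
python3 - <<'E'
from h import *
st=bot.observe();M=R.from_quat(st['tool_rot']).as_matrix()
for n in('side','scene','wrist'):cv2.imwrite(f'pics/{n}3.png',bot.camera(n))
print(st['eef_pos'],st['gripper_width'],'axes',M.round(3),M.T@(np.array([.483,.1723,.10])-st['eef_pos'])*100,'roll',np.arctan2(M[1,1],M[0,1])-.235)
a=cv2.imread('pics/side3.png')[80:260,200:400];b=cv2.imread('pics/scene3.png')[140:320,330:530]
cv2.imwrite('pics/c3.png',np.hstack([cv2.resize(x,(400,360),interpolation=2) for x in(a,b)]))
E
```

```text
t: 6.0
eef_pos: [0.4825, 0.1722, 0.1684]
tool_rot: [0.437, 0.558, -0.441, 0.551]
contact_force: [0.1, 0.1, -3.9]
gripper_width: 0.0147
[0.48250709 0.17217888 0.16841954] 0.014729943207717741 axes [[-0.011  0.973  0.23 ]
 [ 0.002  0.23  -0.973]
 [-1.    -0.01  -0.005]] [6.84099212 0.12152606 0.03110565] roll -0.002804719288120705
```

View pics/c3.png

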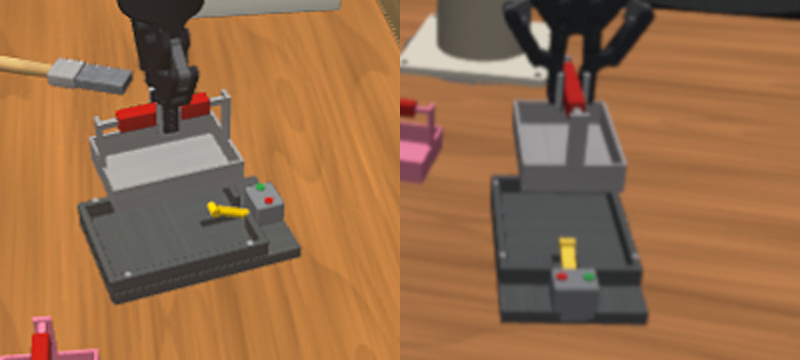

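The crop shows the tray hanging level over the dock and aligned with it, and the lever up at crop (228,210). I'll check the tray's position in the hand from the grip ends, then lower.

```bash
python3 - <<'E'
from h import *
np.set_printoptions(precision=4,suppress=True)
D=cam('side');S=cam('scene')
m=tri(S,[(415.5,171),(416,195)],D,[(258.5,139),(305,131)]);print(m,m.mean(0))
p=plane(D,[(258.5,139),(305,131)],.172);print(p,p.mean(0),np.linalg.norm(p[0]-p[1]))
im=cv2.imread('pics/side3.png')
for b in blobs(im,'red'):
    if 200<b[1][0]<400 and b[1][1]<170: print(b[0],np.round(b[1],1),np.round(b[2],1).tolist())
E
python3 -m creep '[[[0,2,0.1,0,0],[0,4,0.1,0,0],[0,5,0.1,0,0],[0,5,0.1,0,0]]]' 60
python3 -c "
from h import *
s=bot.observe();print(s['eef_pos'],s['contact_force'],s['moment'])"
```

```text
[[0.4369 0.1657 0.1761 0.0055]
 [0.5271 0.1792 0.1734 0.0018]] [0.482  0.1725 0.1748 0.0037]
[[0.4379 0.1672 0.172 ]
 [0.5271 0.1828 0.172 ]] [0.4825 0.175  0.172 ] 0.09057918464951299
190.5 [268.3 138.3] [[278.20001220703125, 136.0], [258.3999938964844, 140.60000610351562]]
108.0 [297.  132.2] [[304.20001220703125, 130.8000030517578], [289.8999938964844, 133.60000610351562]]
t: 6.48
eef_pos: [0.4826, 0.1703, 0.1174]
tool_rot: [0.437, 0.558, -0.442, 0.55]
contact_force: [-0.5, -0.5, -4.6]
gripper_width: 0.0148
[0.48264993 0.17028209 0.11737662] [-0.4779676  -0.51996345 -4.59234875] [-0.04363033  0.05343745 -0.04922342]
```

```bash
python3 -m creep '[[[0,0.8,0,-0.2,0],[0,1.6,0,-0.2,0],[0,2.4,0,-0.2,0],[0,2.8,0,-0.2,0],[0,2.8,0,-0.2,0]]]' 60
python3 -m creep '[[[0,0.2,0,0,0],[0,0.4,0,0,0],[0,0.4,0,0,0]]]' 60
python3 -c "
from h import *
s=bot.observe();print(s['eef_pos'],s['contact_force'],s['moment'])"
```

```text
t: 6.9
eef_pos: [0.4814, 0.1721, 0.0886]
tool_rot: [0.437, 0.558, -0.443, 0.549]
contact_force: [-0.3, -0.9, -3.1]
gripper_width: 0.0145
t: 7.15
eef_pos: [0.4814, 0.1722, 0.0845]
tool_rot: [0.437, 0.558, -0.443, 0.549]
contact_force: [0.2, -0.6, -3.4]
gripper_width: 0.0151
[0.48140171 0.17220996 0.08449743] [ 0.15952451 -0.64561412 -3.43400696] [-0.02224665 -0.03158796 -0.00153262]
```

```bash
python3 -m creep '[[[0,0.1,0,0,0],[0,0.2,0,0,0],[0,0.2,0,0,0]]]' 60
python3 -m creep '[[[0,0.1,0,0,0],[0,0.1,0,0,0],[0,0.1,0,0,0]]]' 60
python3 -c "
from h import *
s=bot.observe();print(s['eef_pos'],s['contact_force'],s['moment'])"
```

```text
t: 7.4
eef_pos: [0.4815, 0.1723, 0.0825]
tool_rot: [0.437, 0.558, -0.443, 0.549]
contact_force: [-0.7, 0.0, -4.1]
gripper_width: 0.0147
t: 7.65
eef_pos: [0.4816, 0.1723, 0.0816]
tool_rot: [0.437, 0.558, -0.443, 0.549]
contact_force: [0.3, 0.1, -3.7]
gripper_width: 0.015
[0.48158856 0.17231075 0.08155577] [ 0.31280071  0.07929895 -3.70693047] [ 0.03452567 -0.06286743  0.02593989]
```

Not yet in contact. Continuing in 1 mm steps.

```bash
python3 -m creep '[[[0,0.1,0,0,0],[0,0.1,0,0,0],[0,0.1,0,0,0]]]' 60
python3 -m creep '[[[0,0.1,0,0,0],[0,0.1,0,0,0],[0,0.1,0,0,0]]]' 60
python3 -c "
from h import *
s=bot.observe();print(s['eef_pos'],s['contact_force'],s['moment'])"
```

```text
t: 7.9
eef_pos: [0.4816, 0.1723, 0.0808]
tool_rot: [0.437, 0.558, -0.443, 0.55]
contact_force: [-2.0, -0.9, 1.1]
gripper_width: 0.015
t: 8.15
eef_pos: [0.4816, 0.1723, 0.0808]
tool_rot: [0.437, 0.558, -0.442, 0.55]
contact_force: [-3.7, -2.1, 11.0]
gripper_width: 0.0149
[0.48164681 0.17227667 0.08077444] [-3.69538705 -2.1497204  10.99220035] [-0.20227459  0.59647673  0.0199327 ]
```

Contact is at TCP z 0.081, as expected (14 + 67 mm). Easing off the push, then releasing and looking.

```bash
python3 -m creep '[[[0,-0.05,0,0,0],[0,-0.05,0,0,0]]]' 30
python3 -m creep '[[[40,0,0,0,0],[60,0,0,0,0],[100,0,0,0,0],[100,0,0,0,0],[100,0,0,0,0]]]'
python3 -m creep '[[[100,0,0,0,0],[100,0,0,0,0],[100,0,0,0,0],[100,0,0,0,0]]]'
python3 -m creep '[[[100,-2,0,0,0],[100,-4,0,0,0],[100,-8,0,0,0],[100,-12,0,0,0],[100,-15,0,0,0]]]'
python3 -m creep '[[[100,-3,3,0,0],[100,-5,6,0,0],[100,-5,6,0,0],[100,-5,6,0,0]]]'
python3 - <<'E'
from h import *
import pickle
st=bot.observe();w=bot.camera('wrist');a=bot.camera('side');b=bot.camera('scene')
pickle.dump(st,open('w4.pkl','wb'))
for n,x in(('wrist',w),('side',a),('scene',b)):cv2.imwrite(f'pics/{n}4.png',x)
print(st['eef_pos'],st['contact_force'])
c=np.hstack([cv2.resize(a[110:250,210:370],(400,350),interpolation=2),cv2.resize(b[180:320,350:510],(400,350),interpolation=2)])
cv2.imwrite('pics/c4.png',c)
E
```

```text
t: 8.32
eef_pos: [0.4818, 0.1724, 0.0814]
tool_rot: [0.437, 0.558, -0.442, 0.55]
contact_force: [-1.4, 0.1, -4.1]
gripper_width: 0.0147
t: 8.73
eef_pos: [0.4819, 0.1724, 0.0814]
tool_rot: [0.437, 0.558, -0.442, 0.55]
contact_force: [-0.5, -0.3, 0.4]
gripper_width: 0.0746
t: 9.07
eef_pos: [0.4819, 0.1724, 0.0814]
tool_rot: [0.437, 0.558, -0.442, 0.55]
contact_force: [0.2, -0.7, 0.1]
gripper_width: 0.0858
t: 9.48
eef_pos: [0.4843, 0.1723, 0.2342]
tool_rot: [0.438, 0.557, -0.442, 0.55]
contact_force: [0.7, -0.1, -0.5]
gripper_width: 0.0852
t: 9.82
eef_pos: [0.545, 0.1861, 0.285]
tool_rot: [0.439, 0.556, -0.441, 0.551]
contact_force: [-0.4, -0.3, 0.2]
gripper_width: 0.0855
[0.5450221  0.18614724 0.28502271] [-0.43972712 -0.31501184  0.20182041]
```

View pics/c4.png

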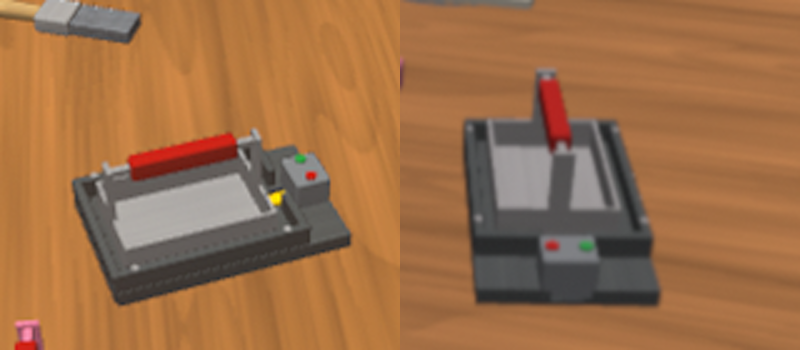

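View pics/wrist4.png

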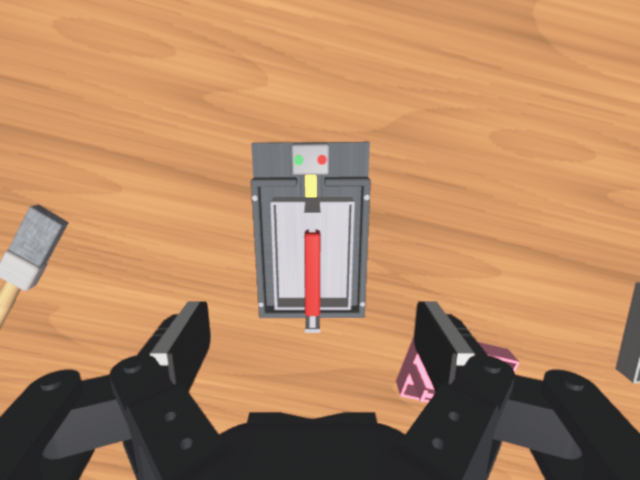

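The views show the tray inside the dock walls with gaps all round. The lever is under its end, with only the part near the hinge at wrist (311,186) still visible, and the gripper is clear. One numeric check for flatness before handing in.

```bash
python3 - <<'E'
from h import *
import pickle
np.set_printoptions(precision=4,suppress=True)
W=cam('wrist',pickle.load(open('w4.pkl','rb')));D=cam('side');S=cam('scene')
def big(n,f):
    return max((b for b in blobs(cv2.imread(f'pics/{n}4.png'),'red') if f(b[1])),key=lambda b:b[0])
w=big('wrist',lambda c:290<c[0]<335 and 220<c[1]<330);s=big('side',lambda c:250<c[0]<320 and 150<c[1]<200);n=big('scene',lambda c:390<c[0]<430 and 200<c[1]<250)
we=sorted(w[2],key=lambda p:p[1]);se=sorted(s[2],key=lambda p:-p[0]);ne=sorted(n[2],key=lambda p:-p[1])
print('wrist+side',tri(W,we,D,se));print('side+scene',tri(D,se,S,ne))
c=np.array([.483,.1723]);u=np.array([np.cos(.235),np.sin(.235)]);v=np.array([-u[1],u[0]])
t=plane(W,[(272,200),(354,199),(275,309),(351,309)],.042)[:,:2]-c;print('tray rim in dock frame',np.c_[t@u,t@v])
print('yellow',[(np.round(b[1]).tolist(),b[0],(plane(W,[b[1]],.016)[0,:2]-c)@u) for b in blobs(cv2.imread('pics/wrist4.png'),'yel')])
E
```

```text
wrist+side [[0.5239 0.1806 0.0868 0.0003]
 [0.4365 0.1598 0.0875 0.0015]]
side+scene [[0.524  0.1824 0.0853 0.0002]
 [0.4366 0.1592 0.089  0.0027]]
tray rim in dock frame [[ 0.0643  0.0414]
 [ 0.0648 -0.0465]
 [-0.0671  0.0433]
 [-0.0675 -0.0468]]
yellow []
```

```bash
python3 -c "from workcell import bot;print(bot.hand_in(),bot.observe()['t'])"
```

```text
the job is handed in; nothing more can be done
the job is handed in; nothing more can be done
```

The steel tray with the red grip is in the black dock, released, and the job is handed in at about 10 s of the 42 s allowed. I did not touch the black-gripped tray or the pink and turquoise look-alikes.

My last checks:
- **Flat:** from the wrist and side views, both grip ends stand 87 mm high, within 1 mm of each other. The side and scene pair gave 85 and 89 mm, and the expected height is 84 mm; I put the differences down to calibration. Contact came at the expected height, with the tool at 81 mm.
- **Inside the walls:** the tray's rim lies at about x -67 to +65 mm and y -47 to +43 mm in the dock. The walls are at ±77 and ±57 mm.
- **Lever:** the pictures show the tray's end over the lever, with only the part near the hinge still visible. My colour mask for the yellow found nothing in that last wrist view, so the lever angle was judged by eye, not measured.
- **Gripper:** it was open and clear, with the contact force back near zero. The firmest contact read was about 11 N, on touchdown.

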